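Hang the scraper on the free hook of the tool carousel

TASK

First turn the tool carousel by its red crank pin until the empty brass hook stands squarely over the yellow pointer on the base. Then pull the orange scraper up out of the blue rack by its flat faces, stand it fully home in the yellow rest block and let go, take it again by its narrow edges so that its eye is clear, and hang it by the eye on the empty hook. Leave the hook over the pointer and do not disturb the green scraper, the tape roll, the hammer or the punch box.

Things in the scene. Friction and masses are not known exactly. Their poses are not given: they have to be found in the camera images.
- carousel: Fixed base of a rotary tool stand: grey disc 220 mm across, 15 mm high, post in the middle. Origin on the axis, at bench level, z up. A yellow pointer bar on its -x side, 15 mm high, reaching 166 mm from the axis, marks the loading place. Above, the aluminium rotor disc, 140 mm across, 164 to 176 mm above the bench, has four radial hooks 90 degrees apart.
- rotor (a joint): Rotor angle about the vertical axis, rad, anticlockwise seen from above; 0 = empty hook exactly over the pointer. Turns against light friction (0.1 N m, some 2 N at the crank), stays where left, stops at +-3.1. The other three (steel) hooks carry blue, black and grey scrapers like the orange one, captive, swinging in and out.
- free_hook (a point): Seat of the empty brass hook: on its bar's centre line, 100 mm from the rotor axis, 170 mm above the bench. Rotor's axes: the hook points along -x, z up. Round bar 8 mm thick, level from the disc's edge to 120 mm from the axis, then turning up to an end 132 mm out, 8 mm higher: seen end-on it covers heights from 4 mm below to 12 mm above this point.
- crank (a point): Top centre of the red crank pin, upright on the rotor's disc 50 mm from the axis, on the side across the axis from the empty hook; 14 mm across, 55 mm tall, top 231 mm above the bench. The pin does not spin by itself.
- scraper: Loose orange-handled flat scraper, 138 mm long, about 0.16 kg, standing blade down in either bay of the rack. Origin at the middle of the blade tip, z up, x through its thickness, y across its width. Steel blade 30 x 5 mm, z 0 to 55 mm; handle 36 mm wide (y), 14 mm thick (x), z 55 to 138 mm, flat sides; its underside is a shoulder. A half turn about z makes no difference.
- scraper_eye (a point): Centre of the scraper's hanging eye: a rectangular window through its thickness (along x), 20 mm wide (y) and 28 mm high, 114 mm above the blade tip, 24 mm below the top; 10 mm of material above it. Axes as scraper.
- rack: Fixed blue rack, block 60 (x) x 134 (y) x 60 mm high, two through slots 9 (x) x 38 (y) mm at y = +-29 mm; the blades stand in them, shoulders on the block's top. Posts 12 (x) x 18 (y) mm, reaching 141 mm above the bench (2 mm under the handles' tops), cover the handles' narrow edges with 2 mm play: only the flat faces (+-x) can be gripped. Origin at bench level in the middle.
- rest: Fixed yellow rest block 60 (x) x 72 (y) x 60 mm high with one through slot 9 (x) x 38 (y) mm in its middle: the blade goes in and the shoulder sits on its top, the handle's top then 143 mm and the eye 119 mm above the bench. Nothing covers the handle there. Origin at bench level in the middle, z up.
- scraper_green: Loose green scraper of the same shape in the other bay of the rack; leave it. Origin at the blade tip.
- tape: Loose black roll of tape lying flat, 100 mm across, 20 mm high; leave it. Origin under its centre.
- hammer: Loose hammer about 240 mm long lying on the bench along its x; leave it. Origin on the bench under its middle.
- punch_box: Loose open blue box 70 x 100 mm with steel punches, 62 mm high; leave it. Origin under its centre.
There are look-alikes about, which are no part of the job. Several things look just like the rest: the one meant starts nearest to the robot's base. Of the things shaped like the scraper, the orange one is meant.

How it is judged (in metres and radians):
On the way, in this order (a step that is already met when the one before it is completed fails the run):
1. the empty hook stands over the pointer (within 0.12 rad) and is still (value of joint rotor between -0.12 and 0.12 rad and velocity of joint rotor between -0.1 and 0.1 rad/s), for 0.2 s.
2. the orange scraper stands fully home in the rest block, let go (x of scraper_eye in the frame of rest between -0.01 and 0.01 m and y of scraper_eye in the frame of rest between -0.012 and 0.012 m and height (world z) of scraper_eye between 0.113 and 0.124 m and angle between scraper's own z axis and vertical below 0.12 rad and contact force between the fingers and scraper below 0.1 N), for 0.2 s.
At the end, for the whole second after the job is handed in: The orange scraper hangs by its eye on the brass hook: eye centre 0 to 18 mm below the bar's centre line, within 12 mm sideways and 28 mm inwards or 30 mm outwards of the seat point, upright within 0.2 rad, slower than 0.05 m/s, and the hook is within 0.2 rad of the pointer (x of scraper_eye in the frame of free_hook between -0.03 and 0.028 m and y of scraper_eye in the frame of free_hook between -0.012 and 0.012 m and z of scraper_eye in the frame of free_hook between -0.018 and 0 m and angle between scraper's own z axis and vertical below 0.2 rad and linear speed of scraper below 0.05 m/s and value of joint rotor between -0.2 and 0.2 rad); the robot touches nothing.
It fails at once if the green scraper, tape roll, hammer or punch box is moved by more than 30 mm (distance of any of scraper_green, tape, hammer, punch_box from where it was at the start of the episode above 0.03 m).
It also fails if it takes over 72 s, if anything falls off the work surface, if the arm or the gripper's body presses on something with over 40 N, if the wrist force passes 120 N, or if a joint passes its speed limit or range.

ROBOT

A 6-joint arm with a two-finger parallel gripper is mounted at the origin on the work surface. World frame = base frame: x ahead of the robot, y to its left, z up, the work surface at z = 0. Lengths are in mm, angles in rad, forces in N, time in s.
With the tool pointing down it reaches from about 400 to 925 mm from the base axis. Payload 12.5 kg.
Tool frame: the origin (TCP) lies on the mounting face of the last link; the fingertips stand 190 mm ahead of it and the grasp point (between the pads) lies 171 mm ahead of it; z points along the fingers, y is the line along which they close (so a half turn about z gives the same grasp; the last joint's range is limited). The gripper opens to 95 mm and grips with 3 to 60 N. Pads are 20 mm wide; open, the fingers measure 119 mm over their backs; the gripper's body (75 mm by 180 mm) begins 59 mm behind the grasp point.
Start: joints at [-1.37, 0.491, 1.559, -0, 1.092, -0.106], TCP at [188.775, -595.809, 404.761] pointing down, gripper open.
Joint ranges: [-3.1, 3.1], [-0.84, 2.19], [0.05, 2.79], [-1.13, 4.28], [0.06, 2.93], [-2.69, 2.69]. Speed limits (rad/s): [2.22, 2.22, 2.79, 3.14, 3.14, 3.14].

INTERFACE

Orientations are given as [roll, pitch, yaw] about the fixed x, y, z axes, in that order (R = Rz(yaw) Ry(pitch) Rx(roll)).
In Python, from cell import * gives the robot as it stands.
- The arm moves only by the tool arm_command, never from a script. Its argument "rows" is a list that holds one entry, the list of rows, each a list of 7 numbers: the shift along the tool's x, y, z normalised to -1 to 1, where 1 is 0.15 m, then the turn, a rotation vector about the tool's x, y, z normalised to -1 to 1, where 1 is 360 degrees, then the opening, from -1 (shut) to 1 (fully open). A call has 1 to 10 rows; each row is the pose to reach, as a shift and turn from the pose commanded when the call began, along the tool's axes at that moment, turning the shorter way round; what a row does not reach only later rows make up. A row lasts 1/12 s, in which the tool goes at most 41.7 mm and 7.16 degrees, less where a joint would pass 70% of its speed; a pose out of reach is approached as far as the arm can. A call with a number of a shift or a turn outside -1 to 1 is refused whole. A call with a gripper value outside its range is refused whole. The fingers move at their own pace and stop on an object; the grip force is fixed at half the most. Time passes only in rows, so rows that repeat a pose let the fingers close. It gives the time, the measured TCP pose, the force, the opening and the grip force at its end, in the units of the state.
- state(): the state, without advancing time (a new reading comes with each control period).
- read_camera(name): name is "scene" or "top" or "wrist"; returns (picture, depth): 480x640x3 uint8, red, green, blue; 480x640 float32, mm along the optical axis (not along the pixel's ray), 0 where there is no reading.
- get_calibration(name): a dict with "camera_matrix" (3x3 intrinsics, pixels), "position" and "orientation" of the camera in the world; the wrist camera has in their place "hand_eye" (4x4, takes a point from camera to tool coordinates, whose origin is the TCP and whose axes are the flange's). Camera axes: x right, y up, looking along -z (the intrinsics and any distortion apply to the point x, -y, -z); pixel columns grow to the right and rows downward; lengths in mm; the calibration is good to about 2 mm. The wrist camera is an equidistant fisheye: a pixel r from the principal point sees the ray r / f radians off the axis. A picture is of the moment at which its call begins: read the wrist's pose just before it. get_calibration takes no time and is no camera call.
- job_done(): hands the job in; it is judged then, once.
The state is a dict: "t": time; "joints": joint angles; "qvel": joint speeds; "tau": joint torques, N m; "eef_pos": TCP position; "tcp_rot": TCP orientation; "ft_force": force on the tool from outside, world axes, zero at the start; "moment": the same for the moment, N m; "opening": opening from 0.0 (shut) to 1.0 (fully open); "grip_force": force on a finger pad.
Only numpy, scipy, OpenCV 4.12 (cv2) and the standard library are available. Lean on these libraries where they do the work, as an engineer would, in place of code of your own. Each camera call takes 0.05 s, during which the arm holds its last target. There are 200 camera calls.

## Working session

There is one attempt and no reset: what is moved stays moved. The work goes in short steps, Python scripts to look and compute and a tool call to move; the robot and the scene stay as the last step left them, time stands still between calls to the robot, and variables do not carry over. Pictures are saved under pics/ and viewed, at most 10 in all, crops included, and the job is handed in when it is done.

Besides the shell and the picture viewer there is one more tool, called after ">>>" as name([rows], argument=value, ...), one row to a line, values as JSON. arm_command: Moves the arm, as the interface text tells. Its arguments: {"type":"object","properties":{"rows":{"type":"array","items":{"type":"array","items":{"type":"array","items":{"type":"number","minimum":-1,"maximum":1}}}}},"required":["rows"]}

```bash
ls; mkdir -p pics
python3 - <<'E'
from cell import *
import cv2,numpy as np
print(state())
for n in ("scene","top"):
    p,d=read_camera(n); cv2.imwrite(f"pics/{n}0.png",p[...,::-1]); np.savez(f"{n}0.npz",p=p,d=d); print(n,get_calibration(n))
print(get_calibration("wrist"))
E
```

```text
pics
{'t': 0.0, 'joints': array([-1.36960276e+00,  4.91570888e-01,  1.55942531e+00,  2.58349772e-05,
        1.09164796e+00, -1.05577303e-01]), 'qvel': array([ 0.00134666,  0.00049262, -0.00076719, -0.00050295, -0.00064723,
        0.00121586]), 'tau': array([-7.16699760e-04, -6.12655592e+01, -2.58180803e+01,  6.92380127e-02,
        4.83313180e-02, -7.46129422e-05]), 'eef_pos': array([ 188.77185645, -595.79080295,  404.16290181]), 'tcp_rot': array([-3.14054941e+00, -1.33594878e-04,  3.06758881e-01]), 'ft_force': array([-0.51351674,  0.229335  , -0.20378026]), 'moment': array([-0.00417689,  0.0235986 , -0.00647934]), 'grip_force': 0.0, 'opening': 1.002737265340644}
scene {'camera_matrix': array([[508.96292825,   0.        , 315.16110231],
       [  0.        , 508.96292825, 243.0380682 ],
       [  0.        ,   0.        ,   1.        ]]), 'position': array([1190.20277152, -438.69124327, 1033.7354918 ]), 'orientation': array([7.13300993e-01, 1.77748975e-04, 1.06659796e+00])}
top {'camera_matrix': array([[545.62502047,   0.        , 317.70538527],
       [  0.        , 545.62502047, 242.71582162],
       [  0.        ,   0.        ,   1.        ]]), 'position': array([ 408.41807833,  -58.68327696, 1524.18817183]), 'orientation': array([ 0.08462065, -0.01938964, -1.58324222])}
{'camera_matrix': array([[371.64829954,   0.        , 319.17562764],
       [  0.        , 371.64829954, 244.2003165 ],
       [  0.        ,   0.        ,   1.        ]]), 'hand_eye': array([[ 3.66494527e-04,  9.60263991e-01,  2.79093054e-01,
         7.95223818e+01],
       [ 9.99999923e-01, -3.13732475e-04, -2.33715958e-04,
        -3.06887863e-01],
       [-1.36868464e-04,  2.79093118e-01, -9.60264033e-01,
         2.10171725e+01],
       [ 0.00000000e+00,  0.00000000e+00,  0.00000000e+00,
         1.00000000e+00]])}
```

View pics/scene0.png

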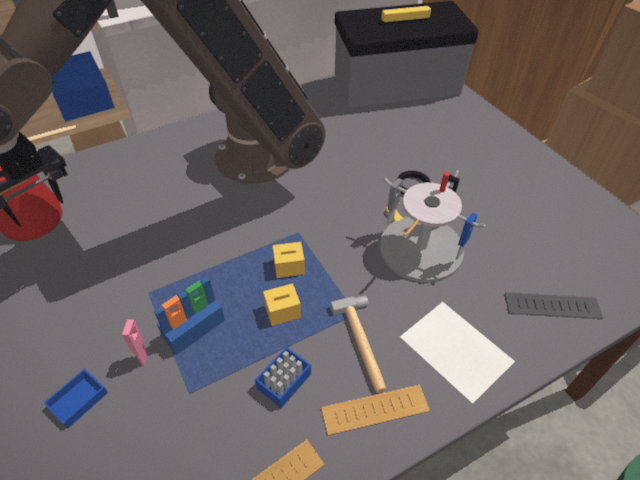

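View pics/top0.png

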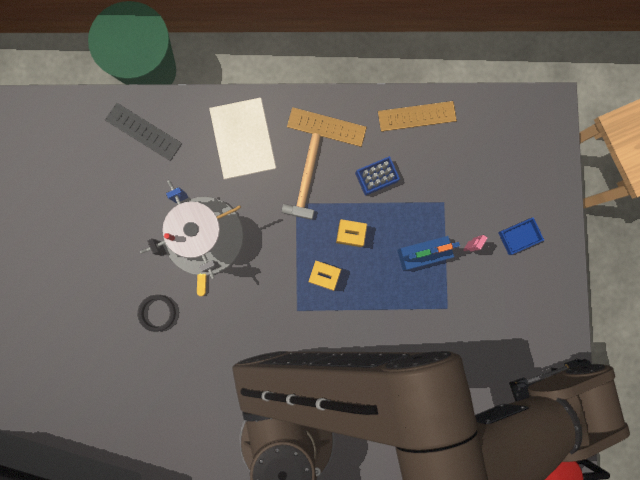

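The scene view shows the carousel at (425,235) with its crank at (446,182), the rack with the orange (174,310) and green (197,296) scrapers, and yellow rests at (289,260) and (282,305). In the top view the crank is at (168,237), the brass hook at (235,210) and the pointer at (202,285). The rests there are at (325,275), which is nearest the base, and (352,233).

```bash
cat > h.py <<'E'
from cell import *
import cv2,numpy as np
from scipy.spatial.transform import Rotation as R
def cloud(n,d):
    c=get_calibration(n);K=c["camera_matrix"];v,u=np.mgrid[:480,:640]
    P=np.stack([(u-K[0,2])/K[0,0]*d,-(v-K[1,2])/K[1,1]*d,-d],-1)
    return P@R.from_euler("xyz",c["orientation"]).as_matrix().T+c["position"]
def hsv(p): return cv2.cvtColor(p,cv2.COLOR_RGB2HSV).astype(int)
def mask(p,h0,h1,s=120,v=60):
    H=hsv(p); return (H[...,0]>=h0)&(H[...,0]<=h1)&(H[...,1]>=s)&(H[...,2]>=v)
def rect(Q):
    (c,s,a)=cv2.minAreaRect(Q[:,:2].astype(np.float32)); return np.round(c,1),np.round(s,1),round(a,1)
E
python3 - <<'E'
from h import *
np.set_printoptions(suppress=True,precision=1)
for n in ("top","scene"):
    z=np.load(n+"0.npz");p,d=z["p"],z["d"];W=cloud(n,d);ok=d>0
    print("==",n)
    def comp(name,m,lo,hi,a=8):
        m=m&ok&(W[...,2]>lo)&(W[...,2]<hi)
        k,l,st,ce=cv2.connectedComponentsWithStats(m.astype(np.uint8),connectivity=8)
        for i in range(1,k):
            if st[i,4]>=a:
                Q=W[l==i]; print(name,"px",ce[i].round(),"n",st[i,4],"med",np.median(Q,0),"zr",np.percentile(Q[:,2],[2,98]),"rect",*rect(Q))
    comp("bench",mask(p,0,180,0,0)&(W[...,0]>250)&(abs(W[...,1])<100),-15,8,5000)
    comp("yel top",mask(p,18,30,120,80),50,75,30)
    comp("pointer",mask(p,18,30,100,80),5,30,15)
    comp("hook",mask(p,12,28,90,60),140,195,6)
    comp("crank",(mask(p,0,8,150,90)|mask(p,172,180,150,90)),180,250,6)
    comp("orange",mask(p,4,14,170,120),60,160,15)
    comp("green",mask(p,50,80,120,50),60,160,15)
    comp("blue",mask(p,100,118,150,60),50,150,30)
    H=hsv(p);comp("disc",(H[...,1]<70)&(H[...,2]>110),165,190,200)
    comp("base",(H[...,1]<70),8,22,300)
E
```

```text
== top
bench px [284. 217.] n 17261 med [597.    7.4   0. ] zr [-7.1  6.6] rect [625.6   0. ] [200.  751.2] 90.0
yel top px [351. 232.] n 560 med [ 560.2 -180.1   61.4] zr [54. 68.] rect [ 560.7 -179.8] [71.8 60.5] 79.9
yel top px [324. 275.] n 547 med [ 445.5 -104.7   59.6] zr [53.3 66.1] rect [ 445.7 -105.1] [70.6 60.2] 70.8
pointer px [310. 155.] n 16 med [782.9 -70.9  25.1] zr [18.9 29.1] rect [781.4 -71.3] [ 3.3 32.5] 81.1
pointer px [303. 187.] n 36 med [691.7 -50.3  24.1] zr [17.5 29.7] rect [693.3 -49.4] [ 7.7 51. ] 77.9
pointer px [299. 201.] n 17 med [651.6 -41.6  24.4] zr [18.7 28.7] rect [652.  -40.2] [ 6.1 24.5] 78.4
pointer px [351. 232.] n 17 med [ 564.7 -182.4   17. ] zr [ 5.3 28.4] rect [ 563.9 -182.5] [34.2  3.3] 78.8
pointer px [201. 284.] n 181 med [425.8 233.1  13.9] zr [ 7.4 20.9] rect [424.5 233.6] [23.  57.8] 88.1
hook px [228. 212.] n 71 med [602.3 135.7 174. ] zr [165.6 183.5] rect [602.9 134.5] [ 7.3 63.5] 25.1
crank px [167. 236.] n 17 med [537.9 272.4 230.8] zr [226.4 238.2] rect [537.7 273.2] [7.5 9.6] 89.0
crank px [566. 472.] n 493 med [ -32.8 -669.3  
[... 2549 characters left out ...]
7 -355.8  105.8] zr [ 66.7 144.7] rect [ 498.3 -356.5] [17.8 36.3] 15.2
blue px [464. 237.] n 97 med [661.2 254.2 131.4] zr [105.2 149.7] rect [655.8 264.5] [14.1 32.4] 26.5
disc px [126.  16.] n 1131 med [-721.6 -150.8  183.3] zr [166.5 188.4] rect [-778.1 -160. ] [194.8 214.5] 88.7
disc px [430. 204.] n 2016 med [567.9 217.8 175.4] zr [167.8 182.3] rect [547.5 214.5] [174.6 157.6] 63.0
base px [403.  99.] n 402 med [-17.6 575.4  15.7] zr [ 8.3 21.8] rect [-14.6 584.6] [417.6  50.7] 67.3
base px [247. 169.] n 960 med [ 78.2 -63.4  13. ] zr [ 8.6 21.1] rect [ 33.2 -51. ] [245.2 125.7] 29.6
base px [421. 251.] n 3596 med [578.8 210.3  14.3] zr [ 9.7 18.9] rect [568.2 221.2] [219.  205.8] 42.5
```

```bash
cat >> h.py <<'E'
def circ(Q,r):
    from scipy.optimize import least_squares
    f=lambda a:np.hypot(Q[:,0]-a[0],Q[:,1]-a[1])-r
    s=least_squares(f,[560,226],loss="soft_l1",f_scale=1.5); return s.x,np.median(abs(f(s.x)))
def plan(cur,way):
    """cur=(x,y,z,yaw) commanded; way=list of targets -> numbers for the calls, each from the one before"""
    cur=np.array(cur,float)
    for w in way:
        w=np.array(w,float);c,s=np.cos(cur[3]),np.sin(cur[3]);d=w-cur
        v=[(c*d[0]+s*d[1])/150,(s*d[0]-c*d[1])/150,-d[2]/150]; rz=-d[3]/2/np.pi
        print(np.round(v+[0,0,rz],3).tolist(),"rows>=",int(np.ceil(max(np.linalg.norm(d[:3])/41.7,abs(np.degrees(d[3]))/7.16))))
        cur=w
E
python3 - <<'E'
from h import *
np.set_printoptions(suppress=True,precision=1)
for n in ("top","scene"):
    z=np.load(n+"0.npz");p,d=z["p"],z["d"];W=cloud(n,d)
    near=(np.hypot(W[...,0]-560,W[...,1]-226)<125)
    H=hsv(p)
    for nm,zc,r,m in(("disc",176,70,(W[...,2]>160)&(W[...,2]<195)&(H[...,1]<70)),("base",15,110,(W[...,2]>8)&(W[...,2]<24)&(H[...,1]<90))):
        m=(m&near&(d>0)).astype(np.uint8)
        m=cv2.morphologyEx(m,cv2.MORPH_OPEN,np.ones((5,5)))
        cs,_=cv2.findContours(m,cv2.RETR_EXTERNAL,cv2.CHAIN_APPROX_NONE);c=np.vstack(cs)[:,0]
        Q=W[c[:,1],c[:,0]]; rr=np.hypot(Q[:,0]-560,Q[:,1]-226);Q=Q[abs(rr-r)<8]
        print(n,nm,len(Q),*circ(Q,r-.8))
    m=mask(p,18,30,100,80)&near.__class__(np.ones_like(near))&(W[...,2]>7)&(W[...,2]<22)&(abs(W[...,1]-230)<40)&(W[...,0]<480)
    print("pointer axis",cv2.fitLine(W[m][:,:2].astype(np.float32),cv2.DIST_HUBER,0,.01,.01).ravel(),W[m][:,:2].min(0),W[m][:,:2].max(0))
    m=mask(p,12,28,90,60)&(W[...,2]>150)&(W[...,2]<195)&(abs(W[...,1]-135)<60)&(abs(W[...,0]-600)<60)
    print("hook axis",cv2.fitLine(W[m][:,:2].astype(np.float32),cv2.DIST_HUBER,0,.01,.01).ravel(),m.sum())
# traverse: start -> above crank
plan([188.8,-595.8,404.8,.307],[[260,-480,450,.55],[370,-370,470,.8],[440,-220,470,1.05],[460,-70,470,1.3],[470,60,470,1.55],[500,180,470,1.8],[540,270.5,470,1.98]])
E
```

```text
top disc 163 [560.3 227.8] 0.8444035727876695
top base 126 [560.1 229.5] 2.0120281482682714Traceback (most recent call last):
  File "<stdin>", line 13, in <module>
ValueError: maximum supported dimension for an ndarray is currently 64, found 480
```

Run:
```python
from h import *
np.set_printoptions(suppress=True,precision=3)
for n in ("top","scene"):
    z=np.load(n+"0.npz");p,d=z["p"],z["d"];W=cloud(n,d)
    near=(np.hypot(W[...,0]-560,W[...,1]-226)<125)
    H=hsv(p)
    for nm,r,m in(("disc",70,(W[...,2]>160)&(W[...,2]<195)&(H[...,1]<70)),("base",110,(W[...,2]>8)&(W[...,2]<24)&(H[...,1]<90))):
        m=(m&near&(d>0)).astype(np.uint8)
        m=cv2.morphologyEx(m,cv2.MORPH_OPEN,np.ones((5,5)))
        cs,_=cv2.findContours(m,cv2.RETR_EXTERNAL,cv2.CHAIN_APPROX_NONE);c=np.vstack(cs)[:,0]
        Q=W[c[:,1],c[:,0]]; rr=np.hypot(Q[:,0]-560,Q[:,1]-226);Q=Q[abs(rr-r)<8]
        print(n,nm,len(Q),*circ(Q,r-.8))
    m=mask(p,18,30,100,80)&(W[...,2]>7)&(W[...,2]<22)&(abs(W[...,1]-230)<40)&(W[...,0]<480)
    print("pointer axis",cv2.fitLine(W[m][:,:2].astype(np.float32),cv2.DIST_HUBER,0,.01,.01).ravel(),W[m][:,:2].min(0),W[m][:,:2].max(0))
    m=mask(p,12,28,90,60)&(W[...,2]>150)&(W[...,2]<195)&(abs(W[...,1]-135)<60)&(abs(W[...,0]-600)<60)
    print("hook axis",cv2.fitLine(W[m][:,:2].astype(np.float32),cv2.DIST_HUBER,0,.01,.01).ravel(),m.sum())
plan([188.8,-595.8,404.8,.307],[[260,-480,450,.55],[370,-370,470,.8],[440,-220,470,1.05],[460,-70,470,1.3],[470,60,470,1.55],[500,180,470,1.8],[540,270.5,470,1.98]])
```

```text
top disc 163 [560.349 227.803] 0.8444035727876695
top base 126 [560.141 229.486] 2.0120281482682714
pointer axis [  0.999  -0.044 424.05  233.202] [395.577 221.108] [453.356 244.949]
hook axis [  0.409  -0.912 602.222 134.729] 71
scene disc 154 [562.544 227.179] 0.9687305167890017
scene base 171 [562.588 227.245] 1.2150218574827392
pointer axis [  0.991   0.136 437.339 234.002] [398.734 219.229] [455.264 244.606]
hook axis [  0.428  -0.904 604.502 135.804] 62
[0.686, -0.592, -0.301, 0.0, 0.0, -0.039] rows>= 4
[1.008, -0.242, -0.133, 0.0, 0.0, -0.04] rows>= 4
[1.042, -0.362, -0.0, 0.0, 0.0, -0.04] rows>= 4
[0.934, -0.382, -0.0, 0.0, 0.0, -0.04] rows>= 4
[0.853, -0.168, -0.0, 0.0, 0.0, -0.04] rows>= 4
[0.804, 0.183, -0.0, 0.0, 0.0, -0.04] rows>= 3
[0.527, 0.397, -0.0, 0.0, 0.0, -0.029] rows>= 3
```

>>> arm_command([
  [[0.686,-0.592,-0.301,0,0,-0.039,1],[0.686,-0.592,-0.301,0,0,-0.039,1],[0.686,-0.592,-0.301,0,0,-0.039,1],[0.686,-0.592,-0.301,0,0,-0.039,1]],
])

```text
t: 0.43
eef_pos: [261.5, -477.0, 451.2]
tcp_rot: [3.141, -0.0, 0.554]
ft_force: [0.9, -0.8, 0.8]
opening: 1.0
grip_force: 0.0
```

>>> arm_command([
  [[1,-0.242,-0.133,0,0,-0.04,1],[1,-0.242,-0.133,0,0,-0.04,1],[1,-0.242,-0.133,0,0,-0.04,1],[1,-0.242,-0.133,0,0,-0.04,1]],
])

```text
t: 0.77
eef_pos: [370.2, -368.3, 470.2]
tcp_rot: [3.141, -0.0, 0.805]
ft_force: [0.3, -0.5, 0.9]
opening: 1.0
grip_force: 0.0
```

>>> arm_command([
  [[1,-0.362,0,0,0,-0.04,1],[1,-0.362,0,0,0,-0.04,1],[1,-0.362,0,0,0,-0.04,1],[1,-0.362,0,0,0,-0.04,1]],
])

```text
t: 1.1
eef_pos: [434.3, -222.5, 469.7]
tcp_rot: [-3.141, -0.0, 1.056]
ft_force: [1.0, -0.7, 0.2]
opening: 0.995
grip_force: 0.0
```

>>> arm_command([
  [[0.934,-0.382,0,0,0,-0.04,1],[0.934,-0.382,0,0,0,-0.04,1],[0.934,-0.382,0,0,0,-0.04,1],[0.934,-0.382,0,0,0,-0.04,1]],
])

```text
t: 1.43
eef_pos: [452.9, -71.8, 469.8]
tcp_rot: [-3.141, -0.0, 1.308]
ft_force: [0.5, -1.0, 0.9]
opening: 1.004
grip_force: 0.0
```

>>> arm_command([
  [[0.853,-0.168,0,0,0,-0.04,1],[0.853,-0.168,0,0,0,-0.04,1],[0.853,-0.168,0,0,0,-0.04,1],[0.853,-0.168,0,0,0,-0.04,1],[0.853,-0.168,0,0,0,-0.04,1]],
])

```text
t: 1.85
eef_pos: [462.2, 57.3, 469.6]
tcp_rot: [-3.141, 0.0, 1.561]
ft_force: [0.2, -0.4, -1.0]
opening: 1.001
grip_force: 0.0
```

Run:
```python
from h import *
plan([462.2,57.3,469.6,1.561],[[500,180,470,1.8],[540,273,470,2.004],[540,273,381,2.004]])
# arc, rows relative to call start at crank angle a
def arc(a0,deg,n):
    A=np.array([561,228]);o=[]
    for k in range(1,n+1):
        a=a0-np.radians(deg)*k
        d=50*np.array([np.cos(a)-np.cos(a0),np.sin(a)-np.sin(a0)]);c,s=np.cos(a0),np.sin(a0)
        o.append(np.round([(c*d[0]+s*d[1])/150,(s*d[0]-c*d[1])/150,0,0,0,np.radians(deg)*k/2/np.pi],4).tolist())
    return o
for r in arc(2.004,4,10): print(r)
```

```text
[0.82, 0.244, -0.003, 0.0, 0.0, -0.038] rows>= 4
[0.543, 0.401, -0.0, 0.0, 0.0, -0.032] rows>= 3
[0.0, 0.0, 0.593, 0.0, 0.0, -0.0] rows>= 3
[-0.0008, 0.0233, 0.0, 0.0, 0.0, 0.0111]
[-0.0032, 0.0464, 0.0, 0.0, 0.0, 0.0222]
[-0.0073, 0.0693, 0.0, 0.0, 0.0, 0.0333]
[-0.0129, 0.0919, 0.0, 0.0, 0.0, 0.0444]
[-0.0201, 0.114, 0.0, 0.0, 0.0, 0.0556]
[-0.0288, 0.1356, 0.0, 0.0, 0.0, 0.0667]
[-0.039, 0.1565, 0.0, 0.0, 0.0, 0.0778]
[-0.0507, 0.1766, 0.0, 0.0, 0.0, 0.0889]
[-0.0637, 0.1959, 0.0, 0.0, 0.0, 0.1]
[-0.078, 0.2143, 0.0, 0.0, 0.0, 0.1111]
```

>>> arm_command([
  [[0.82,0.244,-0.003,0,0,-0.038,1],[0.82,0.244,-0.003,0,0,-0.038,1],[0.82,0.244,-0.003,0,0,-0.038,1],[0.82,0.244,-0.003,0,0,-0.038,1]],
])

```text
t: 2.18
eef_pos: [502.2, 180.7, 469.8]
tcp_rot: [3.141, -0.001, 1.797]
ft_force: [0.1, 0.2, -0.8]
opening: 1.001
grip_force: 0.0
```

>>> arm_command([
  [[0.543,0.401,0,0,0,-0.032,1],[0.543,0.401,0,0,0,-0.032,1],[0.543,0.401,0,0,0,-0.032,1],[0.543,0.401,0,0,0,-0.032,1],[0.543,0.401,0,0,0,-0.032,1]],
])

```text
t: 2.6
eef_pos: [541.8, 269.8, 469.4]
tcp_rot: [-3.14, 0.0, 1.996]
ft_force: [0.5, 0.1, -0.2]
opening: 1.003
grip_force: 0.0
```

```bash
cat >> h.py <<'E'
def wrist(name):
    s=state();p,_d=read_camera("wrist");cv2.imwrite(f"pics/{name}.png",p[...,::-1]);np.savez(name+".npz",p=p,d=_d,pos=s["eef_pos"],rot=s["tcp_rot"]);return s
def wray(z,uv):
    """fisheye pixels -> (camera origin, unit rays) in world"""
    c=get_calibration("wrist");K=c["camera_matrix"];T=c["hand_eye"]
    uv=np.atleast_2d(np.asarray(uv,float));x=(uv-K[:2,2])/K[0,0];r=np.linalg.norm(x,axis=1,keepdims=True)+1e-9
    k=np.sin(r)/r;D=np.hstack([x[:,:1]*k,-x[:,1:]*k,-np.cos(r)])
    Rt=R.from_euler("xyz",z["rot"]).as_matrix()
    return Rt@T[:3,3]+z["pos"],D@T[:3,:3].T@Rt.T
def onplane(z,uv,h):
    o,D=wray(z,uv);return (o+D*((h-o[2])/D[:,2:]))[:,:2]
E
python3 - <<'E'
from h import *
s=wrist("w1");print(s["eef_pos"],s["tcp_rot"])
z=np.load("w1.npz");p=z["p"];m=mask(p,0,8,150,70)|mask(p,172,180,150,70)
k,l,st,ce=cv2.connectedComponentsWithStats(m.astype(np.uint8))
for i in range(1,k):
    if st[i,4]>20: print(st[i],ce[i],onplane(z,ce[i],231),onplane(z,ce[i],205))
E
```

```text
[541.77154031 269.76556707 469.39374698] [-3.14007901e+00  3.40412118e-04  1.99633232e+00]
[309 232  21  40 684] [318.68274854 252.1374269 ] [[537.37874705 279.55918039]] [[540.70236139 272.07448684]]
[  0 444   5  21  61] [  1.26229508 453.67213115] [[ 270.2076299  -155.21067913]] [[ 241.57149803 -214.70374288]]
```

View pics/w1.png

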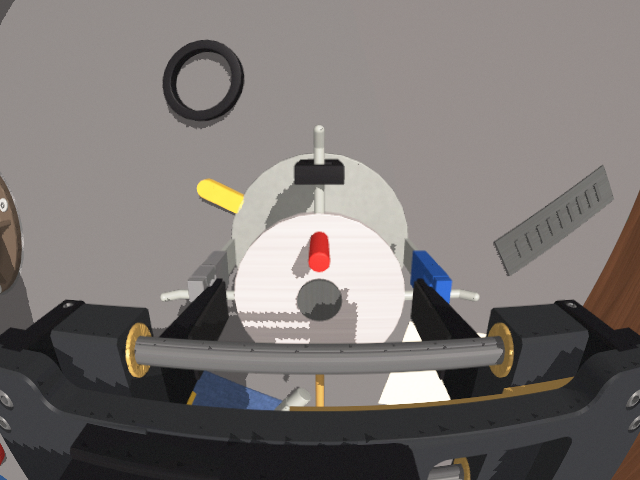

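The wrist view has the red pin at (319,252), midway between the fingers and just ahead of them. The black, grey and blue scrapers are clear of the finger paths. I'll descend and grip.

>>> arm_command([
  [[0.023,0,0.2,0,0,0,1],[0.023,0,0.4,0,0,0,1],[0.023,0,0.58,0,0,0,1],[0.023,0,0.58,0,0,0,1],[0.023,0,0.58,0,0,0,-0.6],[0.023,0,0.58,0,0,0,-0.8],[0.023,0,0.58,0,0,0,-0.8],[0.023,0,0.58,0,0,0,-0.8]],
])

```text
t: 3.32
eef_pos: [539.8, 273.5, 385.0]
tcp_rot: [3.139, 0.0, 1.997]
ft_force: [-0.3, -0.2, -0.3]
opening: 0.777
grip_force: 0.0
```

>>> arm_command([
  [[0,0,0,0,0,0,-0.8],[0,0,0,0,0,0,-0.8],[0,0,0,0,0,0,-0.8],[0,0,0,0,0,0,-0.8]],
])

```text
t: 3.65
eef_pos: [539.6, 273.8, 383.4]
tcp_rot: [3.141, 0.0, 1.997]
ft_force: [-1.0, -0.6, -0.1]
opening: 0.495
grip_force: 0.0
```

>>> arm_command([
  [[0,0,0,0,0,0,-1],[0,0,0,0,0,0,-1],[0,0,0,0,0,0,-1],[0,0,0,0,0,0,-1],[0,0,0,0,0,0,-1],[0,0,0,0,0,0,-1]],
])

```text
t: 4.15
eef_pos: [539.6, 273.8, 383.2]
tcp_rot: [-3.141, 0.0, 1.997]
ft_force: [-0.5, 0.2, -0.1]
opening: 0.143
grip_force: 30.0
```

Gripped: an opening of 0.143 is about 13.6 mm, which matches the pin. Now the first arc, one call before checking.

>>> arm_command([
  [[-0.0008,0.0233,0,0,0,0.0111,-1],[-0.0032,0.0464,0,0,0,0.0222,-1],[-0.0073,0.0693,0,0,0,0.0333,-1],[-0.0129,0.0919,0,0,0,0.0444,-1],[-0.0201,0.114,0,0,0,0.0556,-1],[-0.0288,0.1356,0,0,0,0.0667,-1],[-0.039,0.1565,0,0,0,0.0778,-1],[-0.0507,0.1766,0,0,0,0.0889,-1],[-0.0637,0.1959,0,0,0,0.1,-1],[-0.078,0.2143,0,0,0,0.1111,-1]],
])

```text
t: 4.98
eef_pos: [573.9, 276.5, 383.2]
tcp_rot: [-3.141, 0.0, 1.296]
ft_force: [-0.2, -1.1, 0.2]
opening: 0.144
grip_force: 30.0
```

>>> arm_command([
  [[-0.0008,0.0233,0,0,0,0.0111,-1],[-0.0032,0.0464,0,0,0,0.0222,-1],[-0.0073,0.0693,0,0,0,0.0333,-1],[-0.0129,0.0919,0,0,0,0.0444,-1],[-0.0201,0.114,0,0,0,0.0556,-1],[-0.0288,0.1356,0,0,0,0.0667,-1],[-0.039,0.1565,0,0,0,0.0778,-1],[-0.0507,0.1766,0,0,0,0.0889,-1],[-0.0637,0.1959,0,0,0,0.1,-1],[-0.078,0.2143,0,0,0,0.1111,-1]],
])

```text
t: 5.82
eef_pos: [602.0, 256.6, 383.2]
tcp_rot: [3.141, -0.001, 0.598]
ft_force: [3.2, 1.3, -0.9]
opening: 0.142
grip_force: 30.0
```

>>> arm_command([
  [[-0.0008,0.0233,0,0,0,0.0111,-1],[-0.0032,0.0464,0,0,0,0.0222,-1],[-0.0073,0.0693,0,0,0,0.0333,-1],[-0.0129,0.0919,0,0,0,0.0444,-1],[-0.0201,0.114,0,0,0,0.0556,-1],[-0.0288,0.1356,0,0,0,0.0667,-1],[-0.039,0.1565,0,0,0,0.0778,-1],[-0.0507,0.1766,0,0,0,0.0889,-1],[-0.0637,0.1959,0,0,0,0.1,-1],[-0.067,0.2006,0,0,0,0.1028,-1]],
])

```text
t: 6.65
eef_pos: [611.1, 225.4, 383.2]
tcp_rot: [3.141, -0.003, -0.049]
ft_force: [7.0, -0.6, -2.7]
opening: 0.139
grip_force: 30.0
```

Run:
```python
from h import *
np.set_printoptions(suppress=True,precision=3)
print(state()["eef_pos"],state()["tcp_rot"])
for n in ("top","scene"):
    p,d=read_camera(n); cv2.imwrite(f"pics/{n}1.png",p[...,::-1]);np.savez(f"{n}1.npz",p=p,d=d); W=cloud(n,d)
    m=mask(p,12,28,90,60)&(W[...,2]>155)&(W[...,2]<195)&(abs(W[...,1]-228)<60)&(abs(W[...,0]-460)<70)
    if m.sum()>5:
        print(n,"hook axis",cv2.fitLine(W[m][:,:2].astype(np.float32),cv2.DIST_HUBER,0,.01,.01).ravel(),m.sum(),rect(W[m]),W[m].min(0),W[m].max(0))
```

```text
[611.092 225.353 383.219] [ 3.141 -0.003 -0.049]
scene hook axis [  0.999  -0.048 454.657 230.257] 61 (array([456.9, 231.2]), array([ 9.1, 59.3]), 87.0) [427.292 225.252 166.283] [486.364 234.777 182.792]
```

>>> arm_command([
  [[0,0,0,0,0,0,0],[0,0,0,0,0,0,0],[0,0,0,0,0,0,0],[0,0,0,0,0,0,0.3],[0,0,-0.1,0,0,0,0.3],[0,0,-0.3,0,0,0,0.5],[0,0,-0.55,0,0,0,1],[0,0,-0.55,0,0,0,1],[0,0,-0.55,0,0,0,1]],
])

```text
t: 7.5
eef_pos: [610.0, 226.1, 467.9]
tcp_rot: [-3.14, -0.004, -0.045]
ft_force: [-0.1, -0.3, -1.8]
opening: 0.718
grip_force: 0.0
```

Run:
```python
from h import *
s=state();print(s["eef_pos"],s["tcp_rot"],s["opening"])
np.set_printoptions(suppress=True,precision=3)
for n in ("top","scene"):
    p,d=read_camera(n); W=cloud(n,d)
    m=mask(p,12,28,90,60)&(W[...,2]>155)&(W[...,2]<195)&(abs(W[...,1]-228)<60)&(abs(W[...,0]-460)<70)
    if m.sum()>5: print(n,cv2.fitLine(W[m][:,:2].astype(np.float32),cv2.DIST_HUBER,0,.01,.01).ravel(),m.sum(),rect(W[m]),W[m].min(0),W[m].max(0))
e=s["eef_pos"];plan([*e,s["tcp_rot"][2]],[[560,95,460,.3],[530,-35,460,.62],[515,-150,460,.95],[510,-255,460,1.28],[509,-345,440,1.6],[511,-411.5,400,1.804]])
```

```text
[610.01617712 226.13235916 467.92732958] [-3.14041547 -0.00385147 -0.04478042] 0.7179351938390504
scene [  0.998  -0.07  455.731 230.83 ] 63 (array([456.3, 230.2]), array([ 9.8, 61.7]), 85.7) [425.538 226.124 166.311] [487.159 236.573 183.591]
[-0.294, 0.888, 0.053, 0.0, 0.0, -0.055] rows>= 4
[-0.447, 0.769, -0.0, 0.0, 0.0, -0.051] rows>= 4
[-0.527, 0.566, -0.0, 0.0, 0.0, -0.053] rows>= 3
[-0.589, 0.38, -0.0, 0.0, 0.0, -0.053] rows>= 3
[-0.577, 0.166, 0.133, 0.0, 0.0, -0.051] rows>= 3
[-0.444, 0.0, 0.267, 0.0, 0.0, -0.032] rows>= 2
```

>>> arm_command([
  [[-0.294,0.888,0.053,0,0,-0.055,1],[-0.294,0.888,0.053,0,0,-0.055,1],[-0.294,0.888,0.053,0,0,-0.055,1],[-0.294,0.888,0.053,0,0,-0.055,1]],
])

```text
t: 7.93
eef_pos: [558.6, 91.9, 456.2]
tcp_rot: [-3.141, 0.004, 0.306]
ft_force: [0.6, -0.3, 0.0]
opening: 0.997
grip_force: 0.0
```

>>> arm_command([
  [[-0.447,0.769,0,0,0,-0.051,1],[-0.447,0.769,0,0,0,-0.051,1],[-0.447,0.769,0,0,0,-0.051,1],[-0.447,0.769,0,0,0,-0.051,1]],
])

```text
t: 8.27
eef_pos: [529.2, -38.5, 456.6]
tcp_rot: [-3.14, 0.002, 0.626]
ft_force: [-0.9, -0.2, 0.2]
opening: 0.999
grip_force: 0.0
```

>>> arm_command([
  [[-0.527,0.566,0,0,0,-0.053,1],[-0.527,0.566,0,0,0,-0.053,1],[-0.527,0.566,0,0,0,-0.053,1],[-0.527,0.566,0,0,0,-0.053,1]],
])

```text
t: 8.6
eef_pos: [514.7, -155.3, 456.4]
tcp_rot: [-3.14, 0.002, 0.96]
ft_force: [0.6, -0.5, -0.3]
opening: 1.0
grip_force: 0.0
```

>>> arm_command([
  [[-0.589,0.38,0,0,0,-0.053,1],[-0.589,0.38,0,0,0,-0.053,1],[-0.589,0.38,0,0,0,-0.053,1],[-0.589,0.38,0,0,0,-0.053,1]],
])

```text
t: 8.93
eef_pos: [510.6, -259.1, 456.2]
tcp_rot: [-3.14, 0.0, 1.29]
ft_force: [-0.3, 0.1, -0.5]
opening: 1.001
grip_force: 0.0
```

>>> arm_command([
  [[-0.577,0.166,0.133,0,0,-0.051,1],[-0.577,0.166,0.133,0,0,-0.051,1],[-0.577,0.166,0.133,0,0,-0.051,1],[-0.577,0.166,0.133,0,0,-0.051,1]],
])

```text
t: 9.27
eef_pos: [510.3, -347.2, 435.4]
tcp_rot: [-3.139, -0.002, 1.607]
ft_force: [-0.3, 0.6, -0.2]
opening: 1.0
grip_force: 0.0
```

>>> arm_command([
  [[-0.444,0,0.267,0,0,-0.032,1],[-0.444,0,0.267,0,0,-0.032,1],[-0.444,0,0.267,0,0,-0.032,1],[-0.444,0,0.267,0,0,-0.032,1]],
])

```text
t: 9.6
eef_pos: [513.1, -411.5, 396.0]
tcp_rot: [-3.14, -0.003, 1.804]
ft_force: [-0.7, 1.3, 0.2]
opening: 0.998
grip_force: 0.0
```

Run:
```python
from h import *
s=wrist("w2");print(s["eef_pos"],s["tcp_rot"])
z=np.load("w2.npz");p=z["p"]
for nm,m in(("or",mask(p,4,14,170,90)),("gr",mask(p,50,80,120,50))):
    k,l,st,ce=cv2.connectedComponentsWithStats(m.astype(np.uint8))
    for i in range(1,k):
        if st[i,4]>60: print(nm,st[i],ce[i],onplane(z,ce[i],143))
```

```text
[ 513.09201379 -411.54041182  395.95512852] [-3.13992207e+00 -3.10519701e-03  1.80433165e+00]
gr [ 304  146   22   58 1267] [314.52407261 174.43488556] [[ 497.10199992 -355.90586542]]
```

View pics/w2.png

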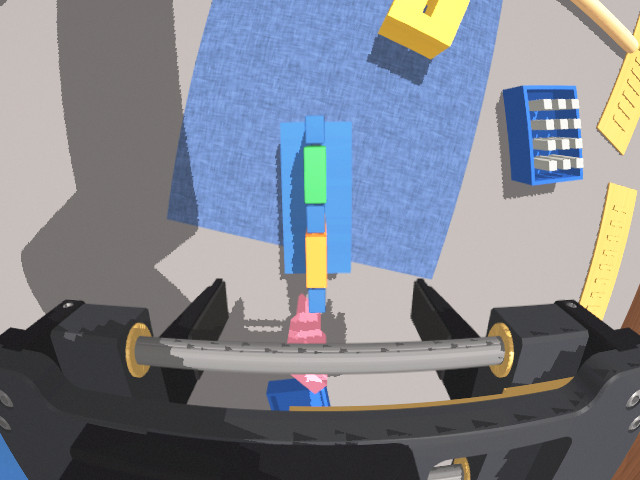

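The wrist view has the orange handle top at about (316,260), centred between the fingers, with green at (314,174). The pink look-alike is just behind at (308,345), so I'll check its position and height first.

Run:
```python
from h import *
np.set_printoptions(suppress=True,precision=1)
z=np.load("w2.npz");p=z["p"]
m=mask(p,10,22,150,90);m[:220]=0;m[295:]=0;m[:,:295]=0;m[:,340:]=0
v,u=np.nonzero(m);c=((u.min()+u.max())/2,(v.min()+v.max())/2);print(u.min(),u.max(),v.min(),v.max(),c,onplane(z,c,143))
cs=np.array([[u.min(),v.min()],[u.max(),v.min()],[u.min(),v.max()],[u.max(),v.max()]]);print(onplane(z,cs,143))
for n in("top","scene"):
    y=np.load(n+"0.npz");W=cloud(n,y["d"]);P=mask(y["p"],160,178,60,80)&(abs(W[...,0]-520)<80)&(W[...,1]<-420)&(W[...,1]>-560)&(W[...,2]>5)
    Q=W[P];print(n,len(Q),np.percentile(Q,[1,50,99],axis=0), rect(Q[Q[:,2]>np.percentile(Q[:,2],90)-8]))
```

```text
305 326 232 287 (np.float64(315.5), np.float64(259.5)) [[ 510.5 -410. ]]
[[ 499.6 -393.4]
 [ 512.8 -390.3]
 [ 508.1 -430.8]
 [ 521.9 -427.5]]
top 225 [[ 506.3 -516.6    8.2]
 [ 523.  -502.5  105.9]
 [ 541.4 -491.   143. ]] (array([ 515.4, -478.4]), array([30. , 90.3]), 17.6)
scene 596 [[ 511.4 -522.7    8. ]
 [ 530.8 -507.6   96.9]
 [ 543.8 -492.8  140.1]] (array([ 514.5, -480.4]), array([30.4, 95.2]), 21.2)
```

>>> arm_command([
  [[0.008,-0.012,0.2,0,0,0,1],[0.008,-0.012,0.4,0,0,0,1],[0.008,-0.012,0.6,0,0,0,0.6],[0.008,-0.012,0.8,0,0,0,0.4],[0.008,-0.012,0.887,0,0,0,0],[0.008,-0.012,0.887,0,0,0,0],[0.008,-0.012,0.887,0,0,0,-0.3],[0.008,-0.012,0.887,0,0,0,-0.6],[0.008,-0.012,0.887,0,0,0,-1],[0.008,-0.012,0.887,0,0,0,-1]],
])

```text
t: 10.48
eef_pos: [511.1, -411.1, 266.5]
tcp_rot: [3.14, 0.002, 1.808]
ft_force: [0.4, -0.7, 0.6]
opening: 0.494
grip_force: 0.0
```

>>> arm_command([
  [[0,0,0,0,0,0,-1],[0,0,0,0,0,0,-1],[0,0,0,0,0,0,-1],[0,0,0,0,0,0,-1],[0,0,0,0,0,0,-1],[0,0,0,0,0,0,-1],[0,0,0,0,0,0,-1]],
])

```text
t: 11.07
eef_pos: [510.9, -411.1, 264.8]
tcp_rot: [-3.142, 0.0, 1.808]
ft_force: [-0.3, -0.4, 1.5]
opening: 0.144
grip_force: 30.0
```

>>> arm_command([
  [[0,0,-0.1,0,0,0,-1],[0,0,-0.25,0,0,0,-1],[0,0,-0.45,0,0,0,-1],[0,0,-0.65,0,0,0,-1],[0,0,-0.85,0,0,0,-1],[0,0,-1,0,0,0,-1],[0,0,-1,0,0,0,-1]],
])

```text
t: 11.65
eef_pos: [511.0, -411.1, 419.7]
tcp_rot: [3.138, 0.006, 1.809]
ft_force: [-0.1, -0.1, -1.0]
opening: 0.141
grip_force: 30.0
```

Run:
```python
from h import *
s=state();e=s["eef_pos"];print(e,s["tcp_rot"],s["opening"],s["ft_force"])
plan([*e,s["tcp_rot"][2]],[[480,-300,415,1.55],[425,-180,415,1.236]])
```

```text
[ 511.04578964 -411.09981201  419.73136147] [3.13784145 0.00611736 1.80854325] 0.14052557532718313 [-0.12299359 -0.0543959  -0.97757059]
[0.769, -0.027, 0.032, 0.0, 0.0, 0.041] rows>= 3
[0.792, -0.383, -0.0, 0.0, 0.0, 0.05] rows>= 4
```

>>> arm_command([
  [[0.769,-0.027,0,0,0,0.041,-1],[0.769,-0.027,0,0,0,0.041,-1],[0.769,-0.027,0,0,0,0.041,-1],[0.769,-0.027,0,0,0,0.041,-1]],
])

```text
t: 11.98
eef_pos: [478.3, -295.4, 414.1]
tcp_rot: [-3.139, -0.003, 1.552]
ft_force: [1.6, -1.0, -1.3]
opening: 0.143
grip_force: 30.0
```

>>> arm_command([
  [[0.792,-0.383,0,0,0,0.05,-1],[0.792,-0.383,0,0,0,0.05,-1],[0.792,-0.383,0,0,0,0.05,-1],[0.792,-0.383,0,0,0,0.05,-1],[0.792,-0.383,0,0,0,0.05,-1],[0.792,-0.383,0,0,0,0.05,-1]],
])

```text
t: 12.48
eef_pos: [425.1, -180.1, 414.7]
tcp_rot: [3.141, 0.0, 1.238]
ft_force: [0.1, -1.0, -1.7]
opening: 0.144
grip_force: 30.0
```

Run:
```python
from h import *
s=wrist("w3");print(s["eef_pos"],s["tcp_rot"],s["ft_force"],s["opening"],s["qvel"])
```

```text
[ 425.10779345 -180.14959955  414.70321021] [3.14101435e+00 3.16982458e-04 1.23840054e+00] [ 0.14881203 -0.98523872 -1.70135243] 0.1444251871655449 [-0.01784723  0.01857582 -0.02594886 -0.00118131  0.00313266 -0.00106533]
```

View pics/w3.png

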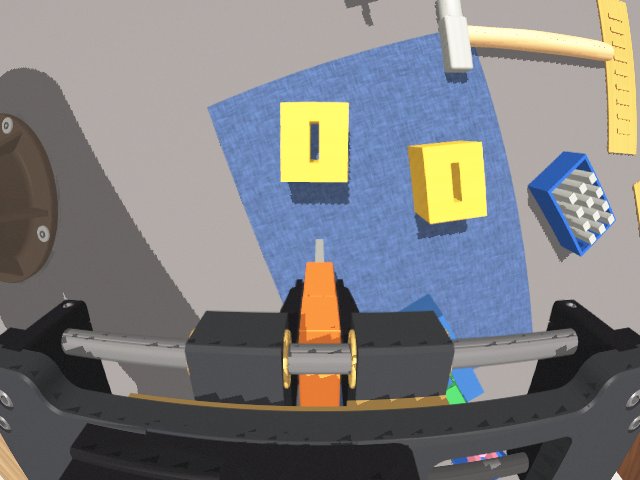

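The wrist view has the nearest rest at (314,143) with its slot upright in the picture. The held scraper's blade tip is at about (319,240). I'll measure the slot and top face on the z = 60 plane.

Run:
```python
from h import *
np.set_printoptions(suppress=True,precision=2)
z=np.load("w3.npz");p=z["p"]
m=mask(p,20,34,120,150).astype(np.uint8);m[:,:265]=0;m[:,365:]=0;m[:90]=0;m[200:]=0
cs,hi=cv2.findContours(m,cv2.RETR_CCOMP,cv2.CHAIN_APPROX_NONE)
for c,h in zip(cs,hi[0]):
    a=cv2.contourArea(c)
    if a>60:
        Q=onplane(z,c[:,0],60);print("hole" if h[3]>=0 else "outer",a,cv2.boundingRect(c),rect(Q))
# blade tip
H=hsv(p);t=(H[...,1]<40)&(H[...,2]>120);t[:236]=0;t[262:]=0;t[:,:305]=0;t[:,335:]=0
v,u=np.nonzero(t);print("blade",[(r,u[v==r].min(),u[v==r].max()) for r in range(236,262,3) if (v==r).any()])
print("ray tip z", onplane(z,[319.5,240],160)) ; print("tcp xy",z["pos"])
```

```text
outer 5172.5 (281, 102, 67, 80) (array([ 446.7, -106. ]), array([71.3, 59.5]), 70.4)
hole 370.5 (309, 122, 12, 39) (array([ 447.1, -105.6]), array([34.2,  9.8]), 70.8)
blade [(239, np.int64(316), np.int64(322)), (242, np.int64(316), np.int64(322)), (245, np.int64(315), np.int64(323)), (248, np.int64(315), np.int64(322)), (251, np.int64(315), np.int64(323)), (254, np.int64(315), np.int64(323)), (257, np.int64(315), np.int64(323)), (260, np.int64(315), np.int64(323))]
ray tip z [[ 430.49 -166.85]]
tcp xy [ 425.11 -180.15  414.7 ]
```

>>> arm_command([
  [[0.26,-0.012,0,0,0,0.001,-1],[0.516,-0.025,0,0,0,0.001,-1],[0.516,-0.025,0.1,0,0,0.001,-1],[0.516,-0.025,0.3,0,0,0.001,-1],[0.516,-0.025,0.52,0,0,0.001,-1],[0.516,-0.025,0.52,0,0,0.001,-1],[0.516,-0.025,0.52,0,0,0.001,-1],[0.516,-0.025,0.52,0,0,0.001,-1],[0.516,-0.025,0.52,0,0,0.001,-1]],
])

```text
t: 13.28
eef_pos: [447.1, -106.3, 338.2]
tcp_rot: [3.139, 0.0, 1.23]
ft_force: [0.2, -0.0, -1.2]
opening: 0.147
grip_force: 30.0
```

Run:
```python
from h import *
s=wrist("w4");print(s["eef_pos"],s["tcp_rot"],s["ft_force"])
plan([*s["eef_pos"],s["tcp_rot"][2]],[[446.9,-105.8,264.5,1.232]])
```

```text
[ 447.1214488  -106.25902625  338.18134504] [3.13924501e+00 1.65080900e-04 1.22986746e+00] [ 0.22470298 -0.02775714 -1.19505869]
[0.002, -0.002, 0.491, 0.0, 0.0, -0.0] rows>= 2
```

>>> arm_command([
  [[0.002,-0.002,0.05,0,0,0,-1],[0.002,-0.002,0.1,0,0,0,-1],[0.002,-0.002,0.12,0,0,0,-1],[0.002,-0.002,0.14,0,0,0,-1],[0.002,-0.002,0.16,0,0,0,-1],[0.002,-0.002,0.18,0,0,0,-1]],
])

```text
t: 13.83
eef_pos: [446.4, -105.3, 309.4]
tcp_rot: [-3.141, 0.0, 1.23]
ft_force: [-0.6, 0.2, -1.1]
opening: 0.146
grip_force: 30.0
```

>>> arm_command([
  [[0,0,0.04,0,0,0,-1],[0,0,0.09,0,0,0,-1],[0,0,0.14,0,0,0,-1],[0,0,0.19,0,0,0,-1],[0,0,0.24,0,0,0,-1],[0,0,0.27,0,0,0,-1],[0,0,0.29,0,0,0,-1],[0,0,0.29,0,0,0,-1],[0,0,0.29,0,0,0,-1],[0,0,0.29,0,0,0,-1]],
])

```text
t: 14.67
eef_pos: [446.5, -105.3, 266.5]
tcp_rot: [3.141, 0.0, 1.23]
ft_force: [0.2, 1.0, -1.9]
opening: 0.146
grip_force: 30.0
```

>>> arm_command([
  [[0,0,0.01,0,0,0,-1],[0,0,0.013,0,0,0,-1],[0,0,0.013,0,0,0,-1]],
])

```text
t: 14.92
eef_pos: [446.5, -105.3, 264.7]
tcp_rot: [3.141, 0.0, 1.23]
ft_force: [-1.0, 1.2, 3.2]
opening: 0.149
grip_force: 30.0
```

>>> arm_command([
  [[0,0,0,0,0,0,-0.3],[0,0,0,0,0,0,0],[0,0,0,0,0,0,0],[0,0,0,0,0,0,0.3],[0,0,0,0,0,0,1],[0,0,0,0,0,0,1],[0,0,0,0,0,0,1],[0,0,0,0,0,0,1]],
])

```text
t: 15.58
eef_pos: [446.4, -105.3, 264.3]
tcp_rot: [-3.142, 0.0, 1.23]
ft_force: [-0.0, 0.4, 0.4]
opening: 0.651
grip_force: 0.0
```

>>> arm_command([
  [[0,0,-0.2,0,0,0,1],[0,0,-0.4,0,0,0,1],[0,0,-0.7,0,0,0,1],[0,0,-0.9,0,0,0,1],[-0.3,0,-0.9,0,0,0,1],[-0.5,0,-0.9,0,0,0,1],[-0.5,0,-0.9,0,0,0,1]],
])

```text
t: 16.17
eef_pos: [420.3, -179.0, 400.0]
tcp_rot: [3.14, 0.001, 1.229]
ft_force: [0.3, 0.4, 0.1]
opening: 0.997
grip_force: 0.0
```

Run:
```python
from h import *
np.set_printoptions(suppress=True,precision=2)
s=wrist("w5");z=np.load("w5.npz");p=z["p"];print(s["eef_pos"],s["tcp_rot"])
m=mask(p,4,22,170,90).astype(np.uint8)
k,l,st,ce=cv2.connectedComponentsWithStats(m)
for i in range(1,k):
    if st[i,4]>80: print(st[i],ce[i],onplane(z,ce[i],143))
p,d=read_camera("scene");W=cloud("scene",d);cv2.imwrite("pics/s5.png",cv2.resize(p[200:380,130:370,::-1],None,fx=3,fy=3))
m=mask(p,4,14,170,120)&(W[...,2]>60)&(np.hypot(W[...,0]-447,W[...,1]+105)<60);Q=W[m]
print(len(Q),np.percentile(Q[:,2],[1,99]),rect(Q[Q[:,2]>138]),rect(Q))
```

```text
[ 420.25 -179.03  400.01] [3.14 0.   1.23]
[308 116  30  66 439] [327.45 166.9 ] [[ 446.6  -123.16]]
[ 415  145   24   79 1129] [426.74 181.14] [[ 505.28 -152.51]]
[460 161  12  41 332] [465.77 180.75] [[ 532.01 -160.62]]
218 [ 63.86 142.49] (array([ 453.1, -109.5]), array([31.9,  6.9]), 71.6) (array([ 449.3, -108. ]), array([33.3, 16.3]), 71.0)
```

View pics/w5.png

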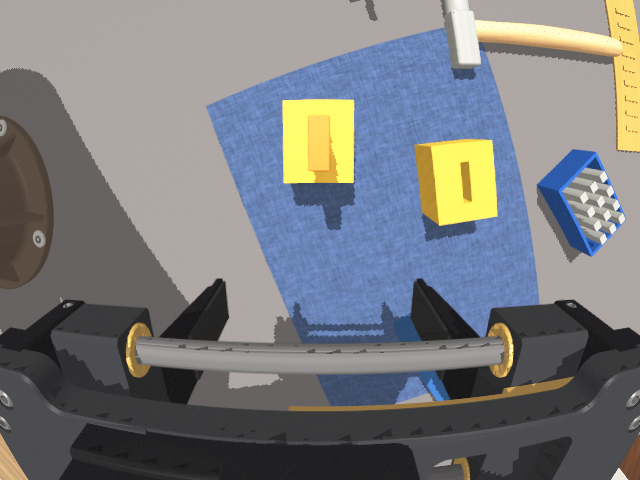

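The wrist view has the scraper standing centred on the rest at (318,142), and the scene depth puts its top at 142.5 mm, so it is fully home. Next I regrip by the edges at tool yaw 2.80.

Run:
```python
from h import *
z=np.load("w5.npz");print(onplane(z,[[318.5,143]],143))
s=state();plan([*s["eef_pos"],s["tcp_rot"][2]],[[435,-140,400,2.0],[446.5,-105.5,400,2.80],[446.5,-105.5,264.5,2.80]])
```

```text
[[ 446.36815088 -106.95061558]]
[0.261, 0.006, -0.004, 0.0, 0.0, -0.123] rows>= 7
[0.177, 0.165, -0.0, 0.0, 0.0, -0.127] rows>= 7
[0.0, 0.0, 0.903, 0.0, 0.0, -0.0] rows>= 4
```

>>> arm_command([
  [[0.261,0.006,0,0,0,-0.123,1],[0.261,0.006,0,0,0,-0.123,1],[0.261,0.006,0,0,0,-0.123,1],[0.261,0.006,0,0,0,-0.123,1],[0.261,0.006,0,0,0,-0.123,1],[0.261,0.006,0,0,0,-0.123,1],[0.261,0.006,0,0,0,-0.123,1]],
])

```text
t: 16.85
eef_pos: [435.5, -138.4, 399.1]
tcp_rot: [-3.141, -0.001, 2.01]
ft_force: [0.1, 0.3, 0.5]
opening: 0.998
grip_force: 0.0
```

>>> arm_command([
  [[0.177,0.165,0,0,0,-0.127,1],[0.177,0.165,0,0,0,-0.127,1],[0.177,0.165,0,0,0,-0.127,1],[0.177,0.165,0,0,0,-0.127,1],[0.177,0.165,0,0,0,-0.127,1],[0.177,0.165,0,0,0,-0.127,1],[0.177,0.165,0,0,0,-0.127,1],[0.177,0.165,0,0,0,-0.127,1],[0.177,0.165,0,0,0,-0.127,1]],
])

```text
t: 17.6
eef_pos: [446.7, -104.4, 399.2]
tcp_rot: [3.142, -0.0, 2.798]
ft_force: [0.3, -0.1, -0.1]
opening: 1.0
grip_force: 0.0
```

Run:
```python
from h import *
s=state();print(s["eef_pos"],s["tcp_rot"],s["joints"])
plan([*s["eef_pos"],s["tcp_rot"][2]],[[446.5,-105.8,264.5,2.80]])
```

```text
[ 446.727092   -104.38302398  399.1854198 ] [ 3.14156607e+00 -2.92165765e-04  2.79761604e+00] [-3.73693274e-01  2.62624591e-01  1.95613293e+00  2.24307338e-05
  9.23127960e-01 -1.60052652e+00]
[-0.002, -0.009, 0.898, 0.0, 0.0, -0.0] rows>= 4
```

>>> arm_command([
  [[0,-0.007,0.2,0,0,0,1],[0,-0.007,0.4,0,0,0,1],[0,-0.007,0.6,0,0,0,1],[0,-0.007,0.8,0,0,0,1],[0,-0.007,0.895,0,0,0,1],[0,-0.007,0.895,0,0,0,0.5],[0,-0.007,0.895,0,0,0,0],[0,-0.007,0.895,0,0,0,-0.5],[0,-0.007,0.895,0,0,0,-0.5],[0,-0.007,0.895,0,0,0,-0.5]],
])

```text
t: 18.43
eef_pos: [446.4, -105.9, 266.2]
tcp_rot: [-3.141, 0.002, 2.801]
ft_force: [-0.2, 0.3, -0.0]
opening: 0.706
grip_force: 0.0
```

>>> arm_command([
  [[0,0,0,0,0,0,-1],[0,0,0,0,0,0,-1],[0,0,0,0,0,0,-1],[0,0,0,0,0,0,-1],[0,0,0,0,0,0,-1],[0,0,0,0,0,0,-1]],
])

```text
t: 18.93
eef_pos: [446.3, -105.9, 265.2]
tcp_rot: [-3.141, 0.0, 2.801]
ft_force: [-0.7, 0.8, 2.4]
opening: 0.38
grip_force: 30.0
```

>>> arm_command([
  [[0,0,-0.1,0,0,0,-1],[0,0,-0.25,0,0,0,-1],[0,0,-0.45,0,0,0,-1],[0,0,-0.65,0,0,0,-1],[0,0,-0.85,0,0,0,-1],[0,0,-1,0,0,0,-1],[0,0,-1,0,0,0,-1],[0,0,-1,0,0,0,-1]],
])

```text
t: 19.6
eef_pos: [446.1, -105.7, 415.5]
tcp_rot: [-3.141, 0.002, 2.801]
ft_force: [-1.2, 0.4, -1.3]
opening: 0.375
grip_force: 30.0
```

Run:
```python
from h import *
np.set_printoptions(suppress=True,precision=3)
s=state();print(s["eef_pos"],s["tcp_rot"],s["opening"])
for n in ("top","scene"):
    p,d=read_camera(n); W=cloud(n,d);cv2.imwrite(f"pics/{n}6.png",p[...,::-1])
    m=mask(p,12,28,90,60)&(W[...,2]>155)&(W[...,2]<195)&(abs(W[...,1]-228)<60)&(abs(W[...,0]-460)<70);Q=W[m]
    if m.sum()>5: print(n,cv2.fitLine(Q[:,:2].astype(np.float32),cv2.DIST_HUBER,0,.01,.01).ravel(),m.sum(),rect(Q),Q.min(0),Q.max(0),"z bar",np.median(Q[Q[:,0]>450][:,2]))
    m=mask(p,18,30,100,80)&(W[...,2]>7)&(W[...,2]<22)&(abs(W[...,1]-230)<40)&(W[...,0]<480)
    if m.sum()>5: print("pointer",W[m].mean(0),rect(W[m]))
e=s["eef_pos"];plan([*e,s["tcp_rot"][2]],[[420,30,425,2.95],[375,130,425,3.09],[375,234.5,425,3.09]])
```

```text
[ 446.051 -105.721  415.523] [-3.141  0.002  2.801] 0.374807444232493
top [  1.     -0.027 456.167 232.202] 74 (array([457.5, 232.1]), array([ 7.2, 61.8]), 89.4) [426.615 228.533 166.436] [488.359 235.928 186.218] z bar 172.03606703749847
pointer [425.812 232.998  14.38 ] (array([424.4, 233.2]), array([23.1, 57.7]), 89.7)
scene [  0.999  -0.036 454.502 230.656] 62 (array([457.1, 230. ]), array([ 9.3, 58.5]), 87.7) [427.91  224.779 168.188] [486.244 235.346 180.955] z bar 172.4573082749987
pointer [408.07  230.455  13.365] (array([421.1, 226.8]), array([21.2, 53.4]), 64.6)
[0.466, 0.795, -0.063, 0.0, 0.0, -0.024] rows>= 4
[0.421, 0.597, -0.0, 0.0, 0.0, -0.022] rows>= 3
[0.036, 0.696, -0.0, 0.0, 0.0, -0.0] rows>= 3
```

>>> arm_command([
  [[0.466,0.795,-0.063,0,0,-0.024,-1],[0.466,0.795,-0.063,0,0,-0.024,-1],[0.466,0.795,-0.063,0,0,-0.024,-1],[0.466,0.795,-0.063,0,0,-0.024,-1],[0.466,0.795,-0.063,0,0,-0.024,-1]],
])

```text
t: 20.12
eef_pos: [419.4, 32.3, 423.4]
tcp_rot: [-3.142, -0.002, 2.955]
ft_force: [-0.1, -0.7, -0.6]
opening: 0.378
grip_force: 30.0
```

>>> arm_command([
  [[0.421,0.597,0,0,0,-0.022,-1],[0.421,0.597,0,0,0,-0.022,-1],[0.421,0.597,0,0,0,-0.022,-1],[0.421,0.597,0,0,0,-0.022,-1]],
])

```text
t: 20.45
eef_pos: [373.7, 131.8, 423.4]
tcp_rot: [-3.141, -0.003, 3.093]
ft_force: [0.0, 0.9, -0.8]
opening: 0.374
grip_force: 30.0
```

>>> arm_command([
  [[0.036,0.35,0,0,0,0,-1],[0.036,0.696,0,0,0,0,-1],[0.036,0.696,0,0,0,0,-1],[0.036,0.696,0.2,0,0,0,-1],[0.036,0.696,0.4,0,0,0,-1],[0.036,0.696,0.6,0,0,0,-1],[0.036,0.696,0.7,0,0,0,-1],[0.036,0.696,0.7,0,0,0,-1],[0.036,0.696,0.7,0,0,0,-1],[0.036,0.696,0.7,0,0,0,-1]],
])

```text
t: 21.28
eef_pos: [375.8, 233.9, 319.9]
tcp_rot: [-3.142, 0.0, 3.09]
ft_force: [0.7, -0.4, -1.4]
opening: 0.377
grip_force: 30.0
```

Run:
```python
from h import *
np.set_printoptions(suppress=True,precision=2)
s=state();print(s["eef_pos"],s["tcp_rot"],s["opening"],s["ft_force"])
p,d=read_camera("scene");W=cloud("scene",d);cv2.imwrite("pics/s7.png",cv2.resize(p[110:290,310:510,::-1],None,fx=3,fy=3))
m=mask(p,4,14,170,100)&(W[...,2]>60)&(np.hypot(W[...,0]-375,W[...,1]-234)<60);Q=W[m]
print(len(Q), np.percentile(Q,[1,50,99],axis=0) if len(Q)>5 else 0)
plan([*s["eef_pos"],s["tcp_rot"][2]],[[375,234.7,320.2,3.10],[461,231.3,320.2,3.10]])
```

```text
[375.76 233.92 319.92] [-3.14  0.    3.09] 0.3768501320976702 [ 0.74 -0.4  -1.38]
132 [[373.86 216.88 122.77]
 [384.27 237.09 154.03]
 [388.77 248.43 193.2 ]]
[0.005, 0.005, -0.002, 0.0, 0.0, -0.002] rows>= 1
[-0.574, 0.001, -0.0, 0.0, 0.0, -0.0] rows>= 3
```

View pics/s7.png

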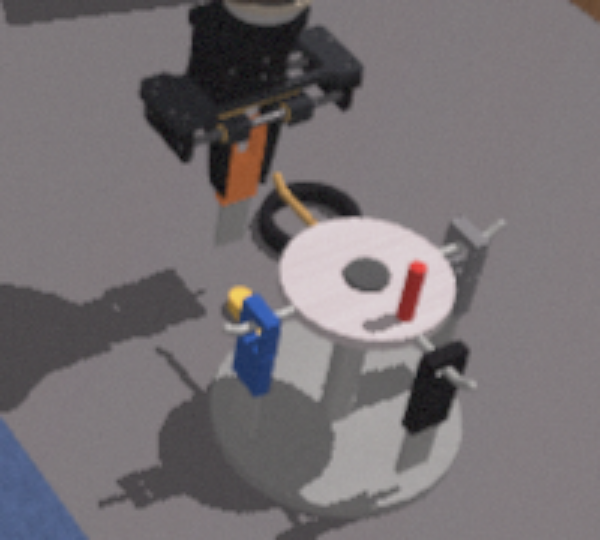

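The view shows the scraper with its eye held in front of the brass hook (276,180), lined up with it, and the pointer (240,300) underneath. I'll advance onto the hook slowly.

>>> arm_command([
  [[-0.04,0.005,0,0,0,-0.002,-1],[-0.08,0.005,0,0,0,-0.002,-1],[-0.12,0.005,0,0,0,-0.002,-1],[-0.16,0.005,0,0,0,-0.002,-1],[-0.2,0.005,0,0,0,-0.002,-1],[-0.24,0.005,0,0,0,-0.002,-1],[-0.28,0.005,0,0,0,-0.002,-1],[-0.32,0.005,0,0,0,-0.002,-1],[-0.36,0.005,0,0,0,-0.002,-1],[-0.38,0.005,0,0,0,-0.002,-1]],
])

```text
t: 22.17
eef_pos: [432.8, 232.0, 319.5]
tcp_rot: [-3.142, 0.0, 3.103]
ft_force: [0.6, -0.2, -2.0]
opening: 0.372
grip_force: 30.0
```

>>> arm_command([
  [[-0.03,0,0,0,0,0,-1],[-0.06,0,0,0,0,0,-1],[-0.09,0,0,0,0,0,-1],[-0.12,0,0,0,0,0,-1],[-0.15,0,0,0,0,0,-1],[-0.18,0,0,0,0,0,-1],[-0.18,0,0,0,0,0,-1],[-0.18,0,0,0,0,0,-1]],
])

```text
t: 22.83
eef_pos: [459.1, 231.0, 319.4]
tcp_rot: [-3.141, -0.0, 3.103]
ft_force: [-0.1, -0.1, -1.9]
opening: 0.377
grip_force: 30.0
```

Run:
```python
from h import *
s=state();print(s["eef_pos"],s["tcp_rot"],s["ft_force"])
p,d=read_camera("scene");cv2.imwrite("pics/s8.png",cv2.resize(p[110:290,310:510,::-1],None,fx=3,fy=3))
```

```text
[459.09834019 231.02410321 319.38690013] [-3.14145683e+00 -1.42042565e-04  3.10268096e+00] [-0.06216643 -0.07829886 -1.94972044]
```

View pics/s8.png

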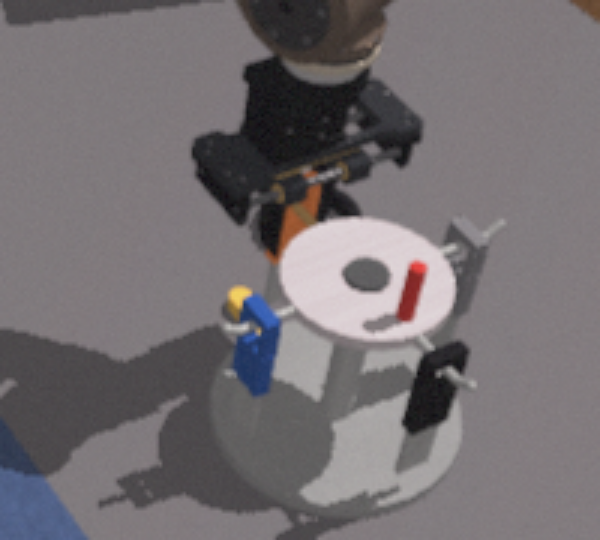

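The brass bar, near (300,212), now passes through the eye of the orange handle. Next: lower until the load comes off.

>>> arm_command([
  [[0,0,0.02,0,0,0,-1],[0,0,0.04,0,0,0,-1],[0,0,0.06,0,0,0,-1],[0,0,0.075,0,0,0,-1],[0,0,0.085,0,0,0,-1],[0,0,0.085,0,0,0,-1],[0,0,0.085,0,0,0,-1]],
])

```text
t: 23.47
eef_pos: [459.0, 231.0, 306.6]
tcp_rot: [-3.141, -0.0, 3.103]
ft_force: [0.0, 1.3, -1.4]
opening: 0.381
grip_force: 30.0
```

>>> arm_command([
  [[0,0,0.008,0,0,0,-1],[0,0,0.012,0,0,0,-1],[0,0,0.012,0,0,0,-1],[0,0,0.012,0,0,0,-1]],
])

```text
t: 23.8
eef_pos: [459.0, 231.1, 305.9]
tcp_rot: [3.141, 0.001, 3.103]
ft_force: [-2.7, -0.0, 9.8]
opening: 0.376
grip_force: 30.0
```

>>> arm_command([
  [[0,0,0.004,0,0,0,-0.1],[0,0,0.004,0,0,0,0.1],[0,0,0.004,0,0,0,0.3],[0,0,0.004,0,0,0,0.6],[0,0,0.004,0,0,0,1],[0,0,0.004,0,0,0,1],[0,0,0.004,0,0,0,1],[0,0,0.004,0,0,0,1],[0,0,0.004,0,0,0,1]],
])

```text
t: 24.55
eef_pos: [459.0, 231.1, 304.3]
tcp_rot: [-3.141, 0.0, 3.103]
ft_force: [0.6, -0.3, 0.5]
opening: 0.951
grip_force: 0.0
```

>>> arm_command([
  [[0,0,-0.08,0,0,0,1],[0,0,-0.2,0,0,0,1],[0,0,-0.4,0,0,0,1],[0,0,-0.6,0,0,0,1],[0,0,-0.8,0,0,0,1],[0,0,-1,0,0,0,1],[0,0,-1,0,0,0,1],[0,0,-1,0,0,0,1]],
])

```text
t: 25.22
eef_pos: [458.7, 231.0, 455.6]
tcp_rot: [3.141, 0.003, 3.103]
ft_force: [-1.0, 0.9, -1.0]
opening: 1.003
grip_force: 0.0
```

>>> arm_command([
  [[0.1,0.3,0,0,0,0,1],[0.1,-0.7,0,0,0,0,1],[0.1,-0.7,0,0,0,0,1],[0.1,-0.7,0,0,0,0,1],[0.1,-0.7,0,0,0,0,1],[0.1,-0.7,0,0,0,0,1],[0.1,-0.7,0,0,0,0,1]],
])

```text
t: 25.8
eef_pos: [439.9, 126.0, 453.5]
tcp_rot: [-3.141, -0.001, 3.101]
ft_force: [0.5, -0.3, -0.8]
opening: 1.001
grip_force: 0.0
```

Run:
```python
from h import *
np.set_printoptions(suppress=True,precision=2)
s=state();print(s["t"],s["eef_pos"],s["ft_force"])
for n in("top","scene"):
    p,d=read_camera(n);W=cloud(n,d)
    if n=="scene": cv2.imwrite("pics/s9.png",cv2.resize(p[110:290,310:510,::-1],None,fx=3,fy=3))
    m=mask(p,4,14,170,80)&(W[...,2]>60)&(np.hypot(W[...,0]-459,W[...,1]-231)<60);Q=W[m]
    if len(Q)>5:print(n,len(Q), np.percentile(Q,[1,50,99],axis=0))
    m=mask(p,14,28,90,60)&(W[...,2]>155)&(W[...,2]<195)&(abs(W[...,1]-228)<40)&(abs(W[...,0]-460)<70);Q=W[m]
    if len(Q)>5:print("hook",cv2.fitLine(Q[:,:2].astype(np.float32),cv2.DIST_HUBER,0,.01,.01).ravel())
```

```text
25.8 [439.94 126.03 453.46] [ 0.48 -0.32 -0.78]
scene 137 [[454.03 211.56 107.96]
 [464.85 216.51 157.53]
 [470.1  247.1  185.37]]
hook [  1.    -0.05 455.6  230.74]
```

View pics/s9.png

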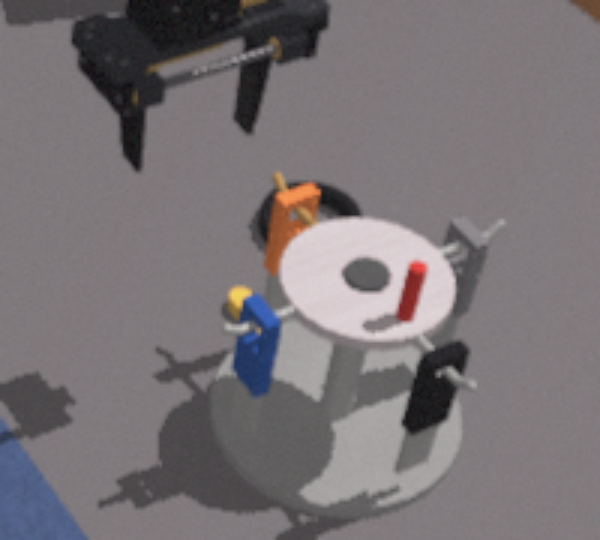

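The orange scraper hangs on the brass hook at (295,225), with its top at 185 mm and the hook line still over the pointer. I'll let it settle for a moment, then hand in.

>>> arm_command([
  [[0,0,0,0,0,0,1],[0,0,0,0,0,0,1],[0,0,0,0,0,0,1],[0,0,0,0,0,0,1],[0,0,0,0,0,0,1],[0,0,0,0,0,0,1],[0,0,0,0,0,0,1],[0,0,0,0,0,0,1],[0,0,0,0,0,0,1],[0,0,0,0,0,0,1]],
])

```text
t: 26.73
eef_pos: [439.9, 126.7, 454.4]
tcp_rot: [-3.142, 0.0, 3.103]
ft_force: [0.0, -0.2, 0.1]
opening: 0.998
grip_force: 0.0
```

```bash
python3 -c "
from cell import *
print(job_done())"
```

```text
the job is handed in; nothing more can be done
None
```

The job is handed in at about 27 s of the 72 s allowed: the orange scraper hangs by its eye on the brass hook and the hook is still over the pointer; I got no verdict back, and did not re-measure the green scraper, tape, hammer or punch box at the end, though the arm stayed clear of them throughout.

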